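# Seat the closing cap in a pallet foot

### The job

Close the wide recess in the plastic pallet foot with the cap that fits it: of the three round grey caps, the middle-sized one. Take the cap by its upright bar, put it in edge first - held at a clear slant of about 20 degrees with its low edge down inside the recess - then level it in your grip until it lies flat on the ledge, and only then let go.

Things in the scene. Friction and masses are not known exactly. Their poses are not given: they have to be found in the camera images.
- cap_grip (a point): The cap to fit: grey plastic disc, 80 mm across, 12 mm thick, about 0.1 kg, flat on the bench, with an upright grip bar across its top: 40 mm long (x), 14 mm thick (y), top 60 mm above the underside. This point: in the bar, 38 mm above the underside, good to grasp; z up out of the disc. Two like caps, 114 and 56 mm across, lie near it and change places with it.
- cap_base (a point): The same cap: centre of the disc's flat underside, 38 mm below cap_grip along the cap's z; same axes. On the bench it is at height 0.
- seat (a point): Recess to close, in the top of a fixed grey pallet foot (138 mm square, 70 mm high): round counterbore 100 mm across, 14 mm deep, flat ledge at its bottom around a 50 mm hole. This point: the recess's centre at ledge height, 56 mm above the bench, 14 mm below the foot's top; z up, x, y along the foot's sides. The other foot's recess is only 64 mm wide; the two change places.
Things that resemble listed ones, but are neither listed nor needed, are in the scene too. Leave any orange look-alike of the part that bears cap_grip alone.

How it is judged:
On the way, in this order (a step that is already met when the one before it is completed fails the run):
1. the cap, held in the fingers at a clear slant (8.6 degrees or more), has its low edge down inside the recess below the foot's top (contact force between the fingers and cap above 0.3 N and horizontal distance between cap_base and seat below 0.025 m and ((angle between cap_base's own z axis and vertical above 0.15 rad and z of cap_base in the frame of seat below 0.019 m) or (angle between cap_base's own z axis and vertical above 0.26 rad and z of cap_base in the frame of seat below 0.023 m) or (angle between cap_base's own z axis and vertical above 0.35 rad and z of cap_base in the frame of seat below 0.026 m))), for 0.1 s.
2. the cap, still held in the fingers, lies level on the ledge (contact force between the fingers and cap above 0.3 N and horizontal distance between cap_base and seat below 0.015 m and z of cap_base in the frame of seat between -0.004 and 0.005 m and angle between cap_base's own z axis and vertical below 0.12 rad), for 0.1 s.
At the end, for the whole second after the job is handed in: The middle-sized cap lies at rest in the wide recess, bar up, its underside within 5 mm of the ledge, level within 7 degrees and its centre within 15 mm of the recess's centre (horizontal distance between cap_base and seat below 0.015 m and z of cap_base in the frame of seat between -0.004 and 0.005 m and angle between cap_base's own z axis and vertical below 0.12 rad and linear speed of cap below 0.02 m/s and angular speed of cap below 0.2 rad/s); the robot touches nothing.
It also fails if it takes over 43 s, if anything falls off the work surface, if the arm or the gripper's body presses on something with over 40 N, if the wrist force passes 120 N, or if a joint passes its speed limit or range.

### The arm

A 6-joint arm with a two-finger parallel gripper is mounted at the origin on the work surface. World frame = base frame: x ahead of the robot, y to its left, z up, the work surface at z = 0. Lengths are in m, angles in rad, forces in N, time in s.
With the tool pointing down it reaches from about 0.35 to 0.875 m from the base axis. Payload 4.2 kg.
Tool frame: the origin (TCP) lies on the centre line of the jaws, within the pads' length; the fingertips stand 11 mm ahead of it and the grasp point (between the pads) lies 8 mm behind it; z points along the fingers, y is the line along which they close (so a half turn about z gives the same grasp; the last joint's range is limited). The gripper opens to 87 mm and grips with 3 to 60 N. Pads are 19 mm wide; open, the fingers measure 117 mm over their backs; the gripper's body (75 mm by 190 mm) begins 51 mm behind the grasp point.
Start: joints at [-0.91, 0.385, 0.008, 0, -1.194, -0.259], TCP at [0.244, -0.575, 0.234] pointing down, gripper open.
Joint ranges: [-3.14, 3.14], [-1.21, 2.06], [-1.07, 1.41], [-3.16, 2.05], [-2.99, -0.16], [-3.1, 3.1]. Speed limits (rad/s): [2.79, 2.79, 3.14, 3.14, 3.14, 3.14].

### API

Orientations are given as [roll, pitch, yaw] about the fixed x, y, z axes, in that order (R = Rz(yaw) Ry(pitch) Rx(roll)).
In Python, from cell import r gives the robot as it stands.
- The arm moves only by the tool play_rows, never from a script. Its argument "targets" is a list that holds one entry, the list of rows, each a list of 7 numbers: the finger opening in mm, from 0 to 87, then the shift along the tool's x, y, z in mm, then the turn, a rotation vector about the tool's x, y, z in rad. A call has 1 to 8 rows; each row shifts and turns the commanded pose from where the row before left it, along the tool's axes as they then stand; what a row does not reach is not made up. A row lasts 1/10 s, in which the tool goes at most 50 mm and 8.59 degrees, less where a joint would pass 70% of its speed; a pose out of reach is approached as far as the arm can. A call is refused whole if a number of a shift passes 50 or a number of a turn 0.15, either way. A call with a gripper value outside its range is refused whole. The fingers move at their own pace and stop on an object; the grip force is fixed at half the most. Time passes only in rows, so rows that do not move let the fingers close. It gives the time, the measured TCP pose, the force, the opening and the grip force at its end, in the units of the state.
- r.state(): the state, without advancing time (a new reading comes with each control period).
- r.camera(name): name is "scene" or "top"; returns the picture (384x512x3 uint8, blue, green, red); there is no depth.
- r.camera_info(name): a dict with "fx", "fy", "cx", "cy" (pixels), "D" ([k1, k2, p1, p2, k3] as OpenCV has them; the pictures are not rectified), "T" (4x4, takes a point from camera to world coordinates). Camera axes: x right, y down, z forward; pixel columns grow to the right and rows downward; lengths in m; the calibration is good to about 2 mm. A picture is of the moment at which its call begins. camera_info takes no time and is no camera call.
- r.hand_in(): hands the job in; it is judged then, once.
The state is a dict: "time": time; "joint_pos": joint angles; "qvel": joint speeds; "tau": joint torques, N m; "tool_pos": TCP position; "orientation": TCP orientation; "ft_force": force on the tool from outside, world axes, zero at the start; "ft_torque": the same for the moment, N m; "finger_gap": finger opening in m; "grasp_force": force on a finger pad.
Only numpy, scipy, OpenCV 4.12 (cv2) and the standard library are available. Lean on these libraries where they do the work, as an engineer would, in place of code of your own. Each camera call takes 0.05 s, during which the arm holds its last target. There are 200 camera calls.

## Working session

There is one attempt and no reset: what is moved stays moved. The work goes in short steps, Python scripts to look and compute and a tool call to move; the robot and the scene stay as the last step left them, time stands still between calls to the robot, and variables do not carry over. Pictures are saved under pics/ and viewed, at most 10 in all, crops included, and the job is handed in when it is done.

Besides the shell and the picture viewer there is one more tool, called after "Request:" by a JSON object that holds its "method" and its "body", one argument or row to a line. play_rows: Moves the arm, as the interface text tells. Its arguments: {"type":"object","properties":{"targets":{"type":"array"}},"required":["targets"]}

```bash
mkdir -p pics && python3 - <<'E'
from cell import r
import cv2
for n in("scene","top"):
    im=r.camera(n);cv2.imwrite(f"pics/{n}0.png",im);i=r.camera_info(n);print(n,i)
s=r.state();print(s)
E
```

```text
scene {'fx': 390.53026936912255, 'fy': 390.53026936912255, 'cx': 256.45707694135035, 'cy': 195.3106900394707, 'D': array([-0.02034508,  0.        ,  0.        ,  0.        ,  0.        ]), 'T': array([[-0.86489733,  0.39400227, -0.31099005,  0.74225552],
       [ 0.50194616,  0.68090326, -0.53331116,  0.40748513],
       [ 0.00162833, -0.61735967, -0.78667934,  0.72425592],
       [ 0.        ,  0.        ,  0.        ,  1.        ]])}
top {'fx': 373.91254970169746, 'fy': 373.91254970169746, 'cx': 253.0427022562601, 'cy': 187.77694144270458, 'D': array([-0.08467802,  0.        ,  0.        ,  0.        ,  0.        ]), 'T': array([[ 2.89785379e-02, -9.91000232e-01,  1.30685820e-01,
         3.78289448e-01],
       [-9.99579742e-01, -2.88297672e-02,  3.03057755e-03,
        -7.89087954e-02],
       [ 7.64338699e-04, -1.30718720e-01, -9.91419201e-01,
         8.76414013e-01],
       [ 0.00000000e+00,  0.00000000e+00,  0.00000000e+00,
         1.00000000e+00]])}
{'time': 0.1, 'joint_pos': array([-9.10406741e-01,  3.85489931e-01,  6.78833856e-03, -4.24054644e-04,
       -1.19399086e+00, -2.58612158e-01]), 'qvel': array([ 0.00136356, -0.00017211,  0.00300847,  0.00325443,  0.0002479 ,
        0.00084212]), 'tau': array([ 1.32674845e-04, -3.91690421e+01,  1.87935662e+01,  4.23186108e+00,
        1.34509639e-02, -8.44176338e-05]), 'tool_pos': array([ 0.24423723, -0.57475794,  0.2325745 ]), 'orientation': array([ 3.13965879e+00, -1.04014593e-04, -2.73997153e+00]), 'ft_force': array([ 0.04253978,  0.45005407, -0.0814476 ]), 'ft_torque': array([-0.05654793, -0.02296779,  0.02645726]), 'grasp_force': 0.0, 'finger_gap': 0.08699998442315308}
```

View pics/top0.png

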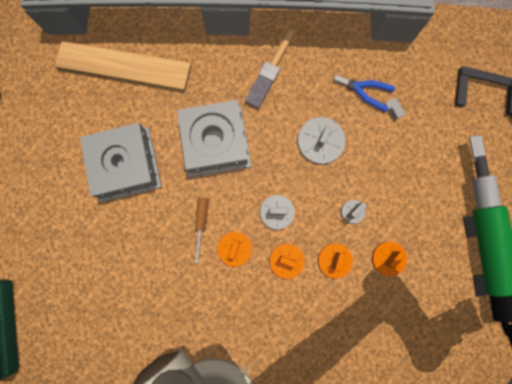

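View pics/scene0.png

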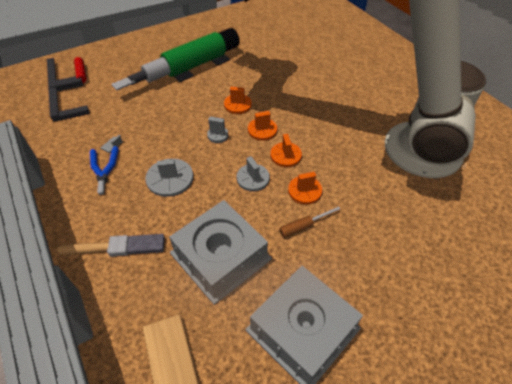

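Top view: the grey caps are at (321,141) large, (277,212) middle and (353,211) small. The recesses are at (213,136) wide and (118,160) narrow. The orange discs are look-alikes. (277,212) and (213,136) fit the description; I'll confirm them in one enlarged crop.

```bash
cat > h.py <<'E'
import numpy as np,cv2
from cell import r
def K(i):return np.array([[i['fx'],0,i['cx']],[0,i['fy'],i['cy']],[0,0,1]])
def px2w(n,uv,z):
    i=r.camera_info(n);p=cv2.undistortPoints(np.float64(uv).reshape(-1,1,2),K(i),i['D']).reshape(-1,2)
    d=np.c_[p,np.ones(len(p))]@i['T'][:3,:3].T;o=i['T'][:3,3]
    return o+d*((z-o[2])/d[:,2])[:,None]
def w2px(n,P):
    i=r.camera_info(n);M=np.linalg.inv(i['T'])
    return cv2.projectPoints(np.float64(P).reshape(-1,1,3),cv2.Rodrigues(M[:3,:3])[0],M[:3,3],K(i),i['D'])[0].reshape(-1,2)
E
python3 - <<'E'
from h import *
t=cv2.imread('pics/top0.png');s=cv2.imread('pics/scene0.png')
a=cv2.resize(t[90:240,170:310],None,fx=2.8,fy=4*.7,interpolation=2)
b=cv2.resize(s[145:295,165:305],None,fx=2.8,fy=2.8,interpolation=2)
cv2.imwrite('pics/crop1.png',np.hstack([a,b]))
print(px2w('top',[[277,212],[321,141],[353,211]],.012),px2w('scene',[[253,178]],.012))
print(px2w('top',[[213,136]],.07),px2w('scene',[[220,238]],.07))
E
```

```text
[[ 0.43733721 -0.13331356  0.012     ]
 [ 0.60924783 -0.2347708   0.012     ]
 [ 0.4444867  -0.31047652  0.012     ]] [[ 0.44134343 -0.12524554  0.012     ]]
[[0.59797244 0.01583677 0.07      ]] [[0.59895265 0.02019964 0.07      ]]
```

View pics/crop1.png

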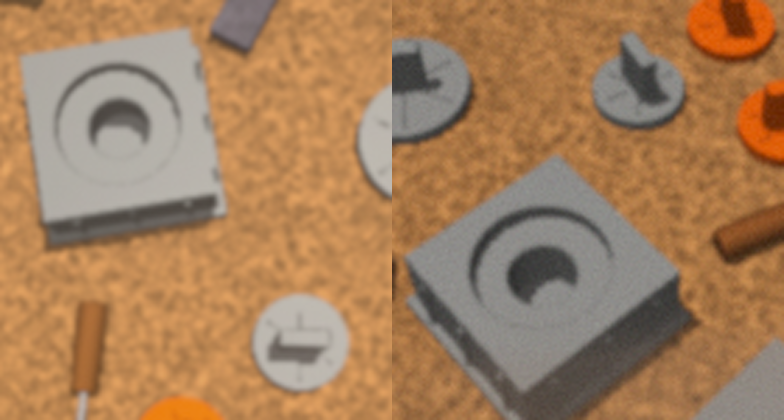

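```bash
python3 - <<'E'
from h import *
out=[]
ims={n:cv2.imread(f'pics/{n}0.png') for n in('top','scene')}
# cap disc: non-saturated blob in the top picture
for n,c in(('top',(277,212)),('scene',(253,176))):
    hsv=cv2.cvtColor(ims[n],cv2.COLOR_BGR2HSV);m=(hsv[...,1]<75).astype('uint8')
    k,l,st,ce=cv2.connectedComponentsWithStats(m,connectivity=4)
    q=l[c[1]-4:c[1]+12,c[0]-12:c[0]+12];j=np.bincount(q[q>0]).argmax()
    cs,_=cv2.findContours((l==j).astype('uint8'),0,1)
    h=cv2.convexHull(max(cs,key=len));e=cv2.fitEllipse(h);print(n,st[j],e,px2w(n,[e[0]],.008))
t=ims['top']
# top foot corners and rim
F=np.array([[22,58],[188,30],[222,198],[42,222]])/2.8+[170,90]
W=px2w('top',F,.07);print(W,W.mean(0),np.linalg.norm(np.diff(W,axis=0),axis=1))
print(px2w('top',[np.array([118,124])/2.8+[170,90]],.07))
d=W[1]-W[0];print('side yaw',np.degrees(np.arctan2(d[1],d[0])))
B=px2w('top',[np.array(p)/2.8+[170,90] for p in((283,335),(331,335))],.06);print('bar',B,np.linalg.norm(B[1]-B[0]))
E
```

```text
top [260 195  35  35 941] ((276.8860778808594, 211.98196411132812), (34.17135238647461, 34.45112228393555), 31.770402908325195) [[ 0.43764489 -0.13329951  0.008     ]]
scene [237 157  32  34 752] ((252.0489501953125, 174.478515625), (31.053192138671875, 34.165313720703125), 153.71229553222656) [[ 0.43604513 -0.13918856  0.008     ]]
[[ 0.65465735  0.09789463  0.07      ]
 [ 0.68151654 -0.03486025  0.07      ]
 [ 0.54430274 -0.06645387  0.07      ]
 [ 0.52118471  0.07410328  0.07      ]] [0.60041534 0.01767095 0.07      ] [0.13544473 0.14080406 0.14244562]
[[0.60184724 0.01792427 0.07      ]]
side yaw -78.56222015243246
bar [[ 0.43884699 -0.11721601  0.06      ]
 [ 0.43991011 -0.15473091  0.06      ]] 0.03752996048521031
```

```bash
python3 - <<'E'
from h import *
c=np.array([.438,-.1335]);yw=np.radians(92);S=np.array([.601,.0178]);sy=np.radians(11.5)
a=np.linspace(0,2*np.pi,60);ci=np.c_[np.cos(a),np.sin(a)]
R=lambda t:np.array([[np.cos(t),-np.sin(t)],[np.sin(t),np.cos(t)]])
sq=np.array([[1,1],[-1,1],[-1,-1],[1,-1]])
Z=lambda p,z:np.c_[p,np.full(len(p),z)]
L=[Z(c+ci*.04,.012),Z(c+(sq*[.02,.007])@R(yw).T,.06),Z(S+ci*.05,.07),Z(S+ci*.025,.056),Z(S+(sq*.069)@R(sy).T,.07)]
o=[]
for n,(x,y) in(('top',(170,90)),('scene',(165,145))):
    im=cv2.resize(cv2.imread(f'pics/{n}0.png')[y:y+150,x:x+140],None,fx=2.8,fy=2.8,interpolation=2)
    for P in L: cv2.polylines(im,[np.int32((w2px(n,P)-[x,y]+.5)*2.8)],True,(0,0,255),1)
    o.append(im)
cv2.imwrite('pics/ov.png',np.hstack(o))
E
```

```text
(no output)
```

View pics/ov.png

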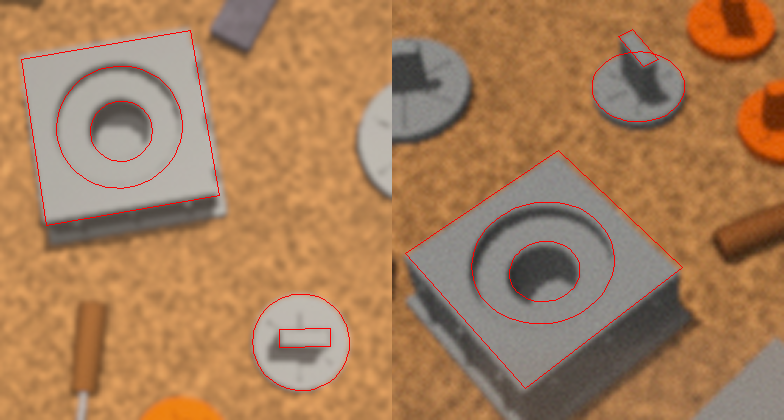

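The overlay fits in both views: the middle cap is at (0.438, -0.1335) with its bar along about 92°, and the wide recess is at (0.601, 0.018). These are the middle-sized cap and the wide recess.

Request:
{"method": "play_rows", "body": {
  "targets": [
    [[50, -35, 33, 0, 0, 0, 0], [50, -35, 33, 0, 0, 0, 0], [50, -35, 33, 0, 0, 0, 0], [50, -35, 33, 0, 0, 0, 0], [50, -35, 33, 0, 0, 0, 0], [50, -35, 33, 0, 0, 0, 0], [50, -35, 33, 0, 0, 0, 0], [50, -35, 33, 0, 0, 0, 0]]
  ]
}}

```text
time: 0.9
tool_pos: [0.399, -0.2208, 0.2334]
orientation: [3.141, -0.0, -2.74]
ft_force: [0.7, -0.7, -0.1]
finger_gap: 0.0501
grasp_force: 0.0
```

Request:
{"method": "play_rows", "body": {
  "targets": [
    [[50, 0, 0, 10, 0, 0, -0.15], [50, 0, 0, 10, 0, 0, -0.15], [50, 0, 0, 10, 0, 0, -0.15], [50, 0, 0, 10, 0, 0, -0.15], [50, 0, 0, 10, 0, 0, -0.15], [50, 0, 0, 10, 0, 0, -0.15], [50, 0, 0, 10, 0, 0, -0.15], [50, 0, 0, 10, 0, 0, -0.15]]
  ]
}}

```text
time: 1.7
tool_pos: [0.3986, -0.2226, 0.1529]
orientation: [3.141, 0.0, -1.534]
ft_force: [-0.1, -0.6, -0.4]
finger_gap: 0.05
grasp_force: 0.0
```

```bash
cat >> h.py <<'E'
from scipy.spatial.transform import Rotation as Ro
def delta(p,rpy):
    s=r.state();A=Ro.from_euler('xyz',s['orientation']);B=Ro.from_euler('xyz',rpy)
    print('t',s['time'],'pos',s['tool_pos'].round(4),'rpy',np.round(s['orientation'],3),'q',s['joint_pos'].round(2),'F',s['ft_force'].round(1),'gap',round(s['finger_gap'],4),'grip',round(s['grasp_force'],1))
    print('shift mm',(A.inv().apply(np.array(p)-s['tool_pos'])*1e3).round(1),'turn',(A.inv()*B).as_rotvec().round(3))
E
python3 -c "
from h import *
delta([.438,-.1335,.03],[np.pi,0,np.radians(-88)])"
```

```text
t 1.7 pos [ 0.3986 -0.2226  0.1529] rpy [ 3.141  0.    -1.534] q [-0.15  0.18 -0.51 -0.   -0.88  0.19] F [-0.1 -0.6 -0.4] gap 0.05 grip 0.0
shift mm [-87.6 -42.8 122.9] turn [0.001 0.    0.002]
```

Request:
{"method": "play_rows", "body": {
  "targets": [
    [[50, -44, -21.5, 0, 0, 0, 0], [50, -43.5, -21.5, 0, 0, 0, 0], [50, 0, 0, 20, 0, 0, 0], [50, 0, 0, 35, 0, 0, 0], [50, 0, 0, 35, 0, 0, 0], [50, 0, 0, 20, 0, 0, 0], [50, 0, 0, 12, 0, 0, 0], [50, 0, 0, 0, 0, 0, 0]]
  ]
}}

```text
time: 2.5
tool_pos: [0.4376, -0.1339, 0.0297]
orientation: [3.137, 0.0, -1.54]
ft_force: [-0.7, 0.6, 0.7]
finger_gap: 0.0502
grasp_force: 0.0
```

```bash
python3 -c "
from h import *
delta([.438,-.1335,.03],[np.pi,0,np.radians(-88)])
o=[cv2.resize(r.camera(n)[y:y+120,x:x+120],None,fx=3.3,fy=3.3,interpolation=2) for n,x,y in(('top',217,150),('scene',190,105))]
cv2.imwrite('pics/g1.png',np.hstack(o))"
```

```text
t 2.5 pos [ 0.4376 -0.1339  0.0297] rpy [ 3.137  0.    -1.54 ] q [ 0.06  0.38 -0.64 -0.   -0.55 -0.03] F [-0.7  0.6  0.7] gap 0.0502 grip 0.0
shift mm [-0.4 -0.5 -0.3] turn [ 0.005  0.    -0.004]
```

View pics/g1.png

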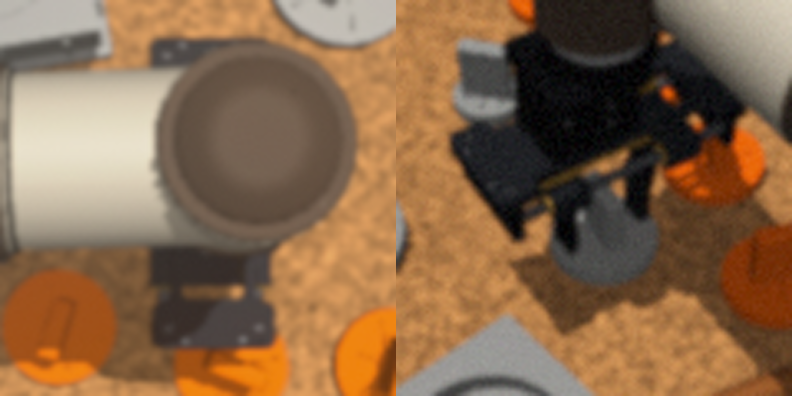

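The scene crop shows the fingers straddling the middle cap's bar, with the disc around (610,240) in the crop. Closing now.

Request:
{"method": "play_rows", "body": {
  "targets": [
    [[5, 0, 0, 0, 0, 0, 0], [5, 0, 0, 0, 0, 0, 0], [5, 0, 0, 0, 0, 0, 0], [5, 0, 0, 0, 0, 0, 0], [5, 0, 0, 0, 0, 0, 0], [5, 0, 0, 0, 0, 0, 0], [5, 0, 0, 0, 0, 0, 0], [5, 0, 0, 0, 0, 0, 0]]
  ]
}}

```text
time: 3.4
tool_pos: [0.4387, -0.134, 0.0317]
orientation: [3.141, -0.0, -1.54]
ft_force: [-1.7, 0.3, 4.8]
finger_gap: 0.014
grasp_force: 29.8
```

Request:
{"method": "play_rows", "body": {
  "targets": [
    [[5, 0, 0, -10, 0, 0, 0], [5, 0, 0, -20, 0, 0, 0], [5, 0, 0, -30, 0, 0, 0], [5, 0, 0, -30, 0, 0, 0], [5, 0, 0, -25, 0, 0, 0], [5, 0, 0, -10, 0, 0, 0], [5, 0, 0, 0, 0, 0, 0], [5, 0, 0, 0, 0, 0, 0]]
  ]
}}

```text
time: 4.2
tool_pos: [0.4384, -0.1338, 0.1556]
orientation: [3.14, 0.001, -1.54]
ft_force: [-0.2, -0.3, -1.0]
finger_gap: 0.014
grasp_force: 29.8
```

```bash
python3 -c "
from h import *
delta([.601,.018,.155],[np.pi,0,np.radians(-88)])
i=0"
```

```text
t 4.2 pos [ 0.4384 -0.1338  0.1556] rpy [ 3.14e+00  1.00e-03 -1.54e+00] q [ 0.06  0.18 -0.5  -0.   -0.89 -0.03] F [-0.2 -0.3 -1. ] gap 0.014 grip 29.8
shift mm [-146.7 -167.2    0.4] turn [ 0.002  0.001 -0.004]
```

Request:
{"method": "play_rows", "body": {
  "targets": [
    [[5, -15, -17, 0, 0, 0, 0], [5, -30, -34, 0, 0, 0, 0], [5, -30, -34, 0, 0, 0, 0], [5, -30, -34, 0, 0, 0, 0], [5, -27, -31, 0, 0, 0, 0], [5, -15, -17, 0, 0, 0, 0], [5, 0, 0, 0, 0, 0, 0], [5, 0, 0, 0, 0, 0, 0]]
  ]
}}

```text
time: 5.0
tool_pos: [0.6004, 0.0182, 0.154]
orientation: [3.137, -0.001, -1.54]
ft_force: [-0.8, -0.2, -0.3]
finger_gap: 0.0139
grasp_force: 29.8
```

Request:
{"method": "play_rows", "body": {
  "targets": [
    [[5, 0, 0, 0, -0.06, 0, 0], [5, 0, 0, 0, -0.06, 0, 0], [5, 0, 0, 0, -0.06, 0, 0], [5, 0, 0, 0, -0.06, 0, 0], [5, 0, 0, 0, -0.06, 0, 0], [5, 0, 0, 0, -0.06, 0, 0], [5, 0, 0, 0, 0, 0, 0], [5, 0, 0, 0, 0, 0, 0]]
  ]
}}

```text
time: 5.8
tool_pos: [0.6008, 0.0175, 0.1557]
orientation: [2.781, -0.0, -1.541]
ft_force: [-0.4, 0.1, -1.2]
finger_gap: 0.0137
grasp_force: 29.8
```

```bash
cat >> h.py <<'E'
def cap(th,seat,z,h=.031,yaw=-1.54):
    R=Ro.from_euler('xyz',[np.pi,0,yaw])*Ro.from_rotvec([th,0,0])
    return np.array([*seat,.056+z])-h*R.as_matrix()[:,2],R.as_euler('xyz')
def wire(th_state=None,h=.031):
    s=r.state();R=Ro.from_euler('xyz',s['orientation']).as_matrix();a=np.linspace(0,2*np.pi,60)
    b=s['tool_pos']+h*R[:,2];return [b+(.04*np.c_[np.cos(a),np.sin(a),0*a]+[0,0,-k])@R.T for k in(0,.012)],b
E
python3 - <<'E'
from h import *
delta(*cap(-.36,(.601,.018),.020))
L,b=wire();print(b)
a=np.linspace(0,2*np.pi,60);L.append(np.c_[.601+.05*np.cos(a),.018+.05*np.sin(a),.07+0*a])
o=[]
for n,x,y in(('top',140,60),('scene',160,130)):
    im=cv2.resize(r.camera(n)[y:y+150,x:x+150],None,fx=2.6,fy=2.6,interpolation=2)
    for P in L: cv2.polylines(im,[np.int32((w2px(n,P)-[x,y]+.5)*2.6)],True,(0,0,255),1)
    o.append(im)
cv2.imwrite('pics/t1.png',np.hstack(o))
E
```

```text
t 5.8 pos [0.6008 0.0175 0.1557] rpy [ 2.781 -0.    -1.541] q [ 0.26  0.59  0.13 -0.08 -1.47 -0.2 ] F [-0.4  0.1 -1.2] gap 0.0137 grip 29.8
shift mm [ -0.5 -28.3  43.5] turn [ 0.001  0.    -0.001]
[0.58986448 0.01713411 0.12669836]
```

View pics/t1.png

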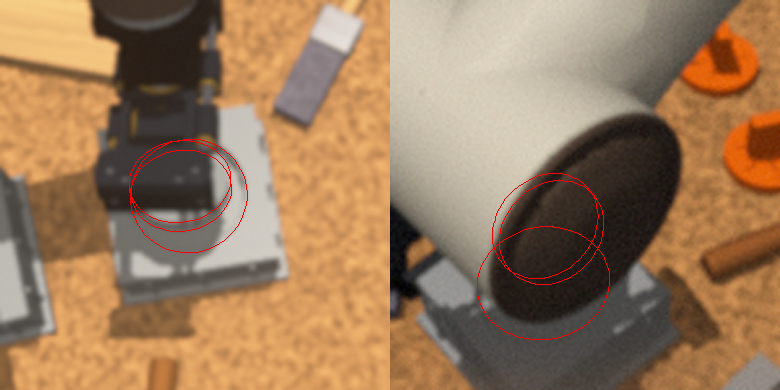

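The top view shows the tilted cap mostly hidden under the gripper, with the dark arc at about (180,255) inside the recess outline being shadow. The scene view is blocked by the wrist. I'll move in slowly and watch the force.

Request:
{"method": "play_rows", "body": {
  "targets": [
    [[5, 0, -5, 7, 0, 0, 0], [5, 0, -6, 9, 0, 0, 0], [5, 0, -6, 9, 0, 0, 0], [5, 0, -5, 8, 0, 0, 0], [5, 0, -4, 6, 0, 0, 0], [5, 0, -2, 4, 0, 0, 0], [5, 0, 0, 0, 0, 0, 0], [5, 0, 0, 0, 0, 0, 0]]
  ]
}}

```text
time: 6.7
tool_pos: [0.6128, 0.0185, 0.1066]
orientation: [2.782, -0.0, -1.54]
ft_force: [0.2, -0.8, -1.5]
finger_gap: 0.0139
grasp_force: 29.8
```

```bash
python3 - <<'E'
from h import *
delta(*cap(-.36,(.601,.018),.020))
L,b=wire();print(b)
a=np.linspace(0,2*np.pi,60);L.append(np.c_[.601+.05*np.cos(a),.018+.05*np.sin(a),.07+0*a])
n,x,y='top',160,80
raw=cv2.resize(r.camera(n)[y:y+100,x:x+100],None,fx=4,fy=4,interpolation=2);im=raw.copy()
for P in L: cv2.polylines(im,[np.int32((w2px(n,P)-[x,y]+.5)*4)],True,(0,0,255),1)
cv2.imwrite('pics/t2.png',np.hstack([raw,im]))
E
```

```text
t 6.7 pos [0.6128 0.0185 0.1066] rpy [ 2.782 -0.    -1.54 ] q [ 0.25  0.65  0.12 -0.08 -1.39 -0.19] F [ 0.2 -0.8 -1.5] gap 0.0139 grip 29.8
shift mm [0.2 0.2 1.8] turn [-0. -0.  0.]
[0.6018468  0.01817317 0.0775665 ]
```

View pics/t2.png

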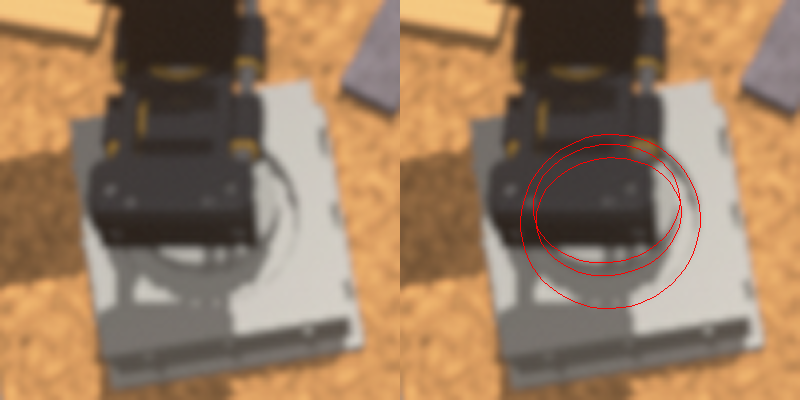

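The cap's low edge (arc near y=270) sits inside the recess outline with clearance all round. I'll go 3 mm lower, hold, then level about the base centre.

Request:
{"method": "play_rows", "body": {
  "targets": [
    [[5, 0, -0.5, 1.5, 0, 0, 0], [5, 0, -0.5, 1.5, 0, 0, 0], [5, 0, 0, 0, 0, 0, 0], [5, 0, 0, 0, 0, 0, 0], [5, 0, 0, 0, 0, 0, 0]]
  ]
}}

```text
time: 7.25
tool_pos: [0.6125, 0.0185, 0.1034]
orientation: [2.782, 0.0, -1.54]
ft_force: [0.6, 0.1, -0.7]
finger_gap: 0.0136
grasp_force: 29.8
```

Request:
{"method": "play_rows", "body": {
  "targets": [
    [[5, 0, 1.9, 0, 0.06, 0, 0], [5, 0, 1.9, 0, 0.06, 0, 0], [5, 0, 1.9, 0, 0.06, 0, 0], [5, 0, 1.9, 0, 0.06, 0, 0], [5, 0, 1.9, 0, 0.06, 0, 0], [5, 0, 1.9, 0, 0.06, 0, 0], [5, 0, 0, 0, 0, 0, 0], [5, 0, 0, 0, 0, 0, 0]]
  ]
}}

```text
time: 8.05
tool_pos: [0.6015, 0.0182, 0.1062]
orientation: [3.141, -0.0, -1.539]
ft_force: [0.5, 0.6, -1.4]
finger_gap: 0.0136
grasp_force: 29.8
```

```bash
python3 - <<'E'
from h import *
delta(*cap(0,(.601,.018),0));print(wire()[1])
E
```

```text
t 8.05 pos [0.6015 0.0182 0.1062] rpy [ 3.141 -0.    -1.539] q [ 0.3   0.46 -0.22 -0.   -0.89 -0.27] F [ 0.5  0.6 -1.4] gap 0.0136 grip 29.8
shift mm [ 0.2  0.5 19.2] turn [ 0.    -0.     0.001]
[0.60149267 0.01822312 0.07516693]
```

Request:
{"method": "play_rows", "body": {
  "targets": [
    [[5, 0, 0, 4, 0, 0, 0], [5, 0, 0, 4, 0, 0, 0], [5, 0, 0, 4, 0, 0, 0], [5, 0, 0, 3, 0, 0, 0], [5, 0, 0, 2, 0, 0, 0], [5, 0, 0, 1, 0, 0, 0], [5, 0, 0, 0, 0, 0, 0], [5, 0, 0, 0, 0, 0, 0]]
  ]
}}

```text
time: 8.85
tool_pos: [0.6014, 0.0182, 0.0878]
orientation: [-3.141, 0.0, -1.54]
ft_force: [0.2, -0.8, -0.6]
finger_gap: 0.0136
grasp_force: 29.8
```

Request:
{"method": "play_rows", "body": {
  "targets": [
    [[5, 0, 0, 0.5, 0, 0, 0], [5, 0, 0, 0.5, 0, 0, 0], [5, 0, 0, 0, 0, 0, 0], [5, 0, 0, 0, 0, 0, 0]]
  ]
}}

```text
time: 9.25
tool_pos: [0.6014, 0.0181, 0.0877]
orientation: [-3.141, -0.0, -1.539]
ft_force: [-2.2, 0.4, 4.2]
finger_gap: 0.0137
grasp_force: 29.8
```

Contact is at the expected height. I'll hold, release to 40 mm and back off.

Request:
{"method": "play_rows", "body": {
  "targets": [
    [[5, 0, 0, 0.5, 0, 0, 0], [5, 0, 0, 0, 0, 0, 0], [5, 0, 0, 0, 0, 0, 0], [40, 0, 0, 0, 0, 0, 0], [40, 0, 0, 0, 0, 0, 0], [40, 0, 0, 0, 0, 0, 0], [40, 0, 0, 0, 0, 0, 0], [40, 0, 0, 0, 0, 0, 0]]
  ]
}}

```text
time: 10.05
tool_pos: [0.6014, 0.0182, 0.0859]
orientation: [3.141, -0.0, -1.54]
ft_force: [0.3, -0.6, -0.3]
finger_gap: 0.0388
grasp_force: 0.0
```

Request:
{"method": "play_rows", "body": {
  "targets": [
    [[40, 0, 0, -10, 0, 0, 0], [40, 0, 0, -20, 0, 0, 0], [40, 0, 0, -40, 0, 0, 0], [40, 0, 0, -40, 0, 0, 0], [40, 0, 0, -30, 0, 0, 0], [40, 40, 0, 0, 0, 0, 0], [40, 40, 0, 0, 0, 0, 0], [40, 40, 0, 0, 0, 0, 0]]
  ]
}}

```text
time: 10.85
tool_pos: [0.6052, -0.1027, 0.2276]
orientation: [-3.14, 0.0, -1.539]
ft_force: [1.4, 0.4, -0.8]
finger_gap: 0.0397
grasp_force: 0.0
```

Request:
{"method": "play_rows", "body": {
  "targets": [
    [[40, 45, 0, 0, 0, 0, 0], [40, 45, 0, 0, 0, 0, 0], [40, 0, 0, 0, 0, 0, 0], [40, 0, 0, 0, 0, 0, 0]]
  ]
}}

```text
time: 11.25
tool_pos: [0.6076, -0.1927, 0.2264]
orientation: [-3.141, 0.0, -1.542]
ft_force: [0.0, 0.5, -1.1]
finger_gap: 0.0399
grasp_force: 0.0
```

```bash
python3 - <<'E'
from h import *
a=np.linspace(0,2*np.pi,60);C=np.c_[np.cos(a),np.sin(a),0*a]
o=[]
for n,x,y in(('top',160,80),('scene',170,180)):
    im=cv2.resize(r.camera(n)[y:y+115,x:x+115],None,fx=3.4,fy=3.4,interpolation=2)
    for P in(C*.05+[.601,.018,.07],C*.04+[.601,.018,.068]): cv2.polylines(im,[np.int32((w2px(n,P)-[x,y]+.5)*3.4)],True,(0,0,255),1)
    o.append(im)
cv2.imwrite('pics/end.png',np.hstack(o))
E
```

```text
(no output)
```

View pics/end.png

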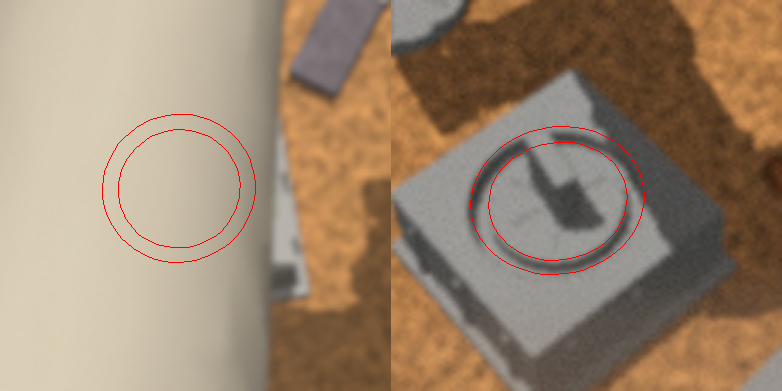

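The scene view (right) shows the cap flat and centred in the wide recess, with the bar up at about (545,180) in the crop and an even gap to the rim; the gripper is clear. Handing in.

```bash
python3 -c "
from cell import r
print(r.hand_in())"
```

```text
the job is handed in; nothing more can be done
None
```

I put the middle-sized cap in the wide recess edge first at about 20°, levelled it in the grip and released it flat on the ledge. I handed the job in at about 11 s, and no verdict came back.

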